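# Draw the hidden filter plate and present it for inspection

## Task

Swing the white cover flap of the filter housing right open and leave it open, then draw the filter plate out of the well by its blue handle, keeping it roughly level. Carry it over to the inspection station and hold it there level, centred over the round window between the two posts, at the height of the yellow bands and with its long sides square to the line between the posts; finish while still holding it still there, resting on nothing. Do not disturb the bottle, the dish or the vial rack.

Things in the scene. Friction and masses are not known exactly. Their poses are not given: they have to be found in the camera images.
- housing: Fixed filter housing on the bench: an aluminium open-topped box 150 (x) x 130 (y) x 70 mm high, walls 7 mm. Origin at the centre of its underside; x along its long side and the hinge, y towards the hinge side, z up. Inside, black guide ledges 19 mm above the bench locate the filter plate with 3 mm play on every side. Position and yaw vary, and it may stand left or right of the robot's centre line.
- flap (a joint): Angle of the flat white cover flap (150 x 130 x 8 mm, about 0.2 kg) that closes the housing: 0 = shut, 1.57 = upright, 1.75 = end stop, leaning back a little. It may start slightly ajar (0 to 0.2). The hinge is stiff, so the flap stays where it is left. It lifts with about 3 N at the bar.
- flap_bar (a point): Middle of the black round handle bar on the flap (bar 10 mm in diameter, 70 mm long between two end posts, parallel to the hinge). The bar's centre line is 40 mm above the flap's upper face and 14 mm from its free edge. Turns with the flap: x along the bar, z out of the upper face. Relative to the hinge it lies 116 mm along the flap and 48 mm off the flap's lower face.
- flap_hinge (a point): Middle of the flap's hinge line, at the top of the housing wall on the housing's +y side, 70.5 mm above the bench. The hinge line runs along x of the housing; the free edge of the flap goes up and then over towards the housing's +y as it opens.
- filter_plate: The filter plate (about 0.12 kg): flat white rectangle 100 (x) x 80 (y) x 8 mm with a round grey membrane and, standing up in its middle, a blue handle fin 12 mm thick (x), 40 mm long (y), top 56 mm above the plate's underside. Origin at the centre of its underside. It starts lying flat on the 7 mm floor of the housing's well under the flap, its axes parallel to the housing's; the fin's top is then 63 mm above the bench.
- plate_mid (a point): Centre of the flat part of the filter plate, 4 mm above its underside; axes as the plate's: x along its 100 mm side, z up.
- plate_grip (a point): Point to grip in the blue fin, on its middle, 40 mm above the plate's underside (16 mm below the fin's top). Squeeze the fin along the plate's x (12 mm).
- station: Fixed inspection station: grey base 120 (x) x 190 (y) x 20 mm with a round upward-looking window in the middle of its top and two dark posts of 12 mm diameter at y = +80 and -80 mm, 150 mm high, with a yellow band 120 to 140 mm above the bench. Origin at the centre of its underside. Position and yaw vary; it stands on the other side from the housing.
- view_mark (a point): The viewing pose: the point over the window, midway between the yellow bands, 130 mm above the bench, where the centre of the plate's flat part (plate_mid) must be held. Its axes are the station's: y runs from post to post; the plate's 100 mm side (its x) must lie along this x, either way round.
- bottle: Loose bystander: glass jar with blue cap, 52 mm diameter, 110 mm high, origin at the centre of its underside. Leave alone.
- dish: Loose bystander: closed round dish, 60 mm diameter, 17 mm high, origin at the centre of its underside. Leave alone.
- vial_rack: Loose bystander: grey block 60 (x) x 100 (y) x 30 mm with six amber vials, 63 mm high in all, origin at the centre of its underside. Leave alone.
Mind the look-alikes: they are no part of the job. What is shaped like the housing but orange or red is not meant.

How it is judged:
By the outcome, as a careful person would: the job done as asked, in the order asked, and still so for the second after the job is handed in, while the arm keeps its last pose, push and grip.
It also fails if it takes over 58 s, if anything falls off the work surface, if the arm or the gripper's body presses on something with over 40 N, if the wrist force passes 120 N, or if a joint passes its speed limit or range.

## Robot

A 7-joint arm with a two-finger parallel gripper is mounted at the origin on the work surface. World frame = base frame: x ahead of the robot, y to its left, z up, the work surface at z = 0. Lengths are in m, angles in rad, forces in N, time in s.
With the tool pointing down it reaches from about 0.4 to 0.875 m from the base axis. Payload 6.5 kg.
Tool frame: the origin (TCP) lies midway between the tips of the shut fingers; the grasp point (between the pads) lies env.pinch_z behind it (env.pinch_z is the distance from the TCP to the grasp point, in m); z points along the fingers, y is the direction in which the jaws open and shut (so a half turn about z gives the same grasp; the last joint's range is limited). The gripper opens to 88 mm and grips with 3 to 60 N. Pads are 18 mm wide; open, the fingers measure 123 mm over their backs; the gripper's body (75 mm by 187 mm) begins 45 mm behind the grasp point.
Start: joints at [1.228, 0.536, -0.004, 1.538, 0.003, 1.067, -0.071], TCP at [0.178, -0.625, 0.239] pointing down, gripper open.
Joint ranges: [-2.7, 2.7], [-0.37, 2.16], [-1.27, 1.26], [0.24, 2.4], [-1.31, 4.45], [0.19, 1.91], [-2.76, 2.76]. Speed limits (rad/s): [2.39, 2.39, 3.14, 3.14, 3.14, 3.14, 3.14].

## Interface

Orientations are given as a unit quaternion [w, x, y, z].
In Python, from station import env, capture, job, spotter gives the robot as it stands.
- The arm moves only by the shell command python3 -m crank 'ROWS' [FORCE]. ROWS is text: rows parted by semicolons, each of 5 numbers parted by spaces: the gripper command: -1 is fully open, 1 is shut, values between are in proportion, then the shift along the world's x, y, z in units of 40 mm (1.0 is 40 mm), then the turn about the world's z in units of 5 degrees (1.0 is 5 degrees). A call has 1 to 12 rows; each row shifts and turns the commanded pose from where the row before left it; what a row does not reach is not made up. A row lasts 1/12 s, in which the tool goes at most 41.7 mm and 7.16 degrees, less where a joint would pass 70% of its speed; a pose out of reach is approached as far as the arm can. A call is refused whole if a number of a shift passes 1 or a number of a turn 1, either way. A call with a gripper value outside its range is refused whole. The fingers move at their own pace and stop on an object; FORCE is the grip in N (left out, the last holds). Time passes only in rows, so rows that do not move let the fingers close. It gives the time, the measured TCP pose, the force and the opening at its end, in the units of the state.
- env.observe(): the state, without advancing time (a new reading comes with each control period).
- capture(name): name is "side" or "top" or "wrist"; returns a dict with "image" (400x640x3 uint8, blue, green, red), "depth" (400x640 float32, m along the optical axis (not along the pixel's ray), 0 where there is no reading), "camera_matrix" (3x3 intrinsics, pixels), "cam_to_world" (4x4, takes a point from camera to world coordinates). Camera axes: x right, y up, looking along -z (the intrinsics and any distortion apply to the point x, -y, -z); pixel columns grow to the right and rows downward; lengths in m; the calibration is good to about 2 mm. A picture is of the moment at which its call begins.
- job.sign_off(): hands the job in, once; it reports no verdict.
Trained networks look in the newest picture that a camera, given by its name, has taken for a name from the list of things; names that differ only in an ending like _2 or _b are one class to them, and where a whole thing is asked for, a point or a joint stands for the part that bears it (a point fixed in the world has none). Each returns a list of dicts, best first, with "p" (0 to 1); they miss things now and then, are a little off and sometimes report something else, mostly with a low value. They report only what shows in the picture. A call takes as long as a camera call. They do not tell look-alikes from the thing itself.
- spotter.look_for(name, camera): "bbox" ([left, top, right, bottom] in pixels, round what is visible of it).
The state is a dict: "time": time; "joint_positions": joint angles; "joint_velocities": joint speeds; "effort": joint torques, N m; "tcp_pos": TCP position; "tool_rot": TCP orientation; "wrist_force": force on the tool from outside, world axes, zero at the start; "torque": the same for the moment, N m; "grip_width": finger opening in m.
Only numpy, scipy, OpenCV 4.12 (cv2) and the standard library are available. Lean on these libraries where they do the work, as an engineer would, in place of code of your own. Each camera call takes 0.05 s, during which the arm holds its last target.

## Working session

There is one attempt and no reset: what is moved stays moved. The work goes in short steps, Python scripts to look and compute and a shell command to move; the robot and the scene stay as the last step left them, time stands still between calls to the robot, and variables do not carry over. Pictures are saved under pics/ and viewed, and the job is handed in when it is done.

```bash
ls; mkdir -p pics
python3 - <<'E'
from station import env,capture,job,spotter
import cv2,json
print(env.observe(), env.pinch_z)
for c in ["side","top"]:
    r=capture(c); cv2.imwrite(f"pics/{c}0.png",r["image"])
    print(c,r["camera_matrix"].tolist(),r["cam_to_world"].round(4).tolist())
    for n in ["housing","flap_bar","flap","station","bottle","dish","vial_rack","filter_plate"]:
        print(n,[(round(d["p"],2),[round(x) for x in d["bbox"]]) for d in spotter.look_for(n,c)])
E
```

```text
pics
{'time': 0.0, 'joint_positions': array([ 1.22780767,  0.53715727, -0.00444735,  1.53886093,  0.00263095,
        1.06730388, -0.07123201]), 'joint_velocities': array([ 0.00052704, -0.00032403,  0.00071234, -0.00073056, -0.00061857,
        0.00159891, -0.00151389]), 'effort': array([ 2.63220518e-04, -5.70971811e+01,  9.89956856e-01, -2.51595783e+01,
       -5.64592006e-02,  1.78459048e-02,  1.75004902e-04]), 'tcp_pos': array([ 0.17743652, -0.62467486,  0.23784953]), 'tool_rot': array([-8.40183275e-04,  9.90434110e-01,  1.37983804e-01, -1.92365118e-04]), 'wrist_force': array([-0.71077222, -0.96114291, -0.05319609]), 'torque': array([0.06223639, 0.05808295, 0.074316  ]), 'grip_width': 0.08789254851022535} 0.0187
side [[517.7886204565938, 0.0, 324.51042356758416], [0.0, 517.7886204565938, 202.44965784768132], [0.0, 0.0, 1.0]] [[0.9885, 0.0772, -0.1297, 0.3656], [-0.1505, 0.5712, -0.8069, -1.0499], [0.0118, 0.8172, 0.5763, 0.8788], [0.0, 0.0, 0.0, 1.0]]
housing [(0.96, [260, 127, 321, 171]), (0.96, [200, 160, 258, 209]), (0.94, [276, 162, 343, 213]), (0.29, [368, 170, 396, 203])]
fl
[... 396 characters left out ...]
99.75812729197276, 0.0, 315.4437741016213], [0.0, 399.75812729197276, 199.71288450194803], [0.0, 0.0, 1.0]] [[-0.0072, 0.9956, -0.0931, 0.4264], [-0.9996, -0.0095, -0.0248, 0.0563], [-0.0256, 0.0928, 0.9954, 0.9859], [0.0, 0.0, 0.0, 1.0]]
housing [(0.94, [124, 172, 213, 253]), (0.73, [228, 156, 305, 235]), (0.73, [213, 262, 278, 330])]
flap_bar [(0.93, [127, 171, 203, 252]), (0.86, [212, 264, 277, 331])]
flap [(0.89, [124, 174, 201, 251]), (0.61, [211, 261, 277, 339]), (0.57, [229, 154, 301, 231])]
station [(0.68, [382, 142, 484, 205]), (0.63, [377, 90, 403, 123])]
bottle [(0.87, [376, 91, 403, 122])]
dish [(0.65, [337, 234, 357, 257])]
vial_rack [(0.59, [249, 97, 292, 127])]
filter_plate []
```

View pics/side0.png

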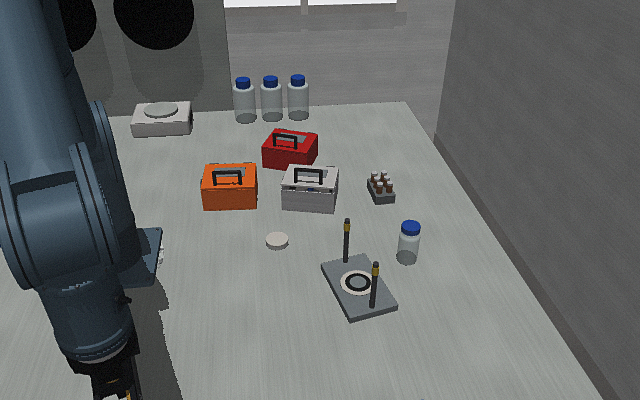

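View pics/top0.png

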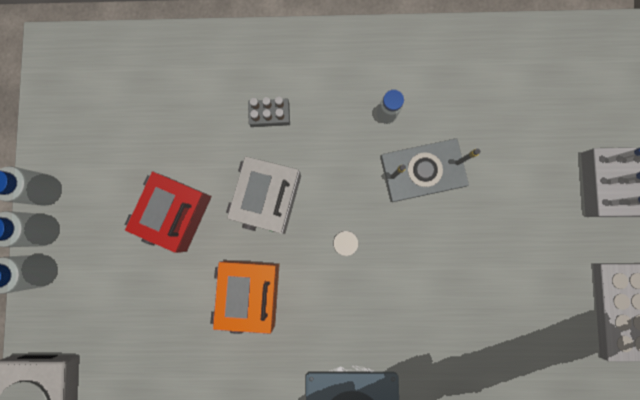

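The white housing (top px 265,195; side 310,188) is the target. The look-alikes are red (top 168,212) and orange (top 247,297). The station is at top 425,170. Next I'll take a close crop and measure.

```bash
cat > h.py <<'E'
import numpy as np,cv2
from station import env,capture,job,spotter
def cloud(r):
    K=r["camera_matrix"];d=r["depth"];h,w=d.shape
    v,u=np.mgrid[0:h,0:w]
    X=np.stack([(u-K[0,2])/K[0,0]*d,-(v-K[1,2])/K[1,1]*d,-d],-1)
    T=r["cam_to_world"];P=X@T[:3,:3].T+T[:3,3];P[d<=0]=np.nan
    return P
def tool():
    s=env.observe();w,x,y,z=s["tool_rot"]
    from scipy.spatial.transform import Rotation as R
    M=R.from_quat([x,y,z,w]).as_matrix()
    return s,np.degrees(np.arctan2(M[1,1],M[0,1])),M
E
python3 - <<'E'
from h import *
r=capture("top");P=cloud(r);np.savez("top0.npz",P=P,im=r["image"])
im=r["image"]
c=cv2.resize(im[145:245,215:315],(600,600),interpolation=cv2.INTER_CUBIC);cv2.imwrite("pics/crop1.png",c)
def stats(box,z0,z1,name):
    l,t,rr,b=box;Q=P[t:b,l:rr].reshape(-1,3);m=(Q[:,2]>z0)&(Q[:,2]<z1);Q=Q[m]
    rect=cv2.minAreaRect((Q[:,:2]*1000).astype(np.float32))
    print(name,len(Q),"z",np.percentile(Q[:,2],[5,50,95]).round(4),rect)
    return Q
stats((222,148,312,240),0.065,0.092,"flap")
stats((222,148,312,240),0.105,0.2,"bar")
stats((375,130,490,210),0.012,0.03,"base")
stats((375,130,490,210),0.1,0.2,"posts")
stats((370,85,410,127),0.03,0.2,"bottle")
stats((330,228,362,260),0.008,0.03,"dish")
stats((240,90,295,130),0.02,0.08,"rack")
print(tool()[1])
s=capture("side");cv2.imwrite("pics/crop2.png",cv2.resize(s["image"][150:230,260:360],(800,640),interpolation=cv2.INTER_CUBIC)[:600])
E
```

```text
flap 3520 z [0.0779 0.0851 0.0906] ((526.7359008789062, 202.85281372070312), (137.95989990234375, 149.7232666015625), 74.43355560302734)
bar 190 z [0.115  0.1331 0.1363] ((513.0623779296875, 153.88291931152344), (12.009547233581543, 79.19149780273438), 74.31807708740234)
base 3710 z [0.0179 0.0212 0.0247] ((588.718505859375, -185.49822998046875), (120.30228424072266, 191.1323699951172), 11.541494369506836)
posts 153 z [0.1045 0.1408 0.1523] ((588.1365356445312, -184.91873168945312), (13.984395027160645, 173.55723571777344), 11.498738288879395)
bottle 593 z [0.0412 0.1083 0.1127] ((731.0924682617188, -97.0306396484375), (48.738182067871094, 48.013275146484375), 17.466747283935547)
dish 479 z [0.0149 0.0177 0.0207] ((411.70562744140625, 8.84184455871582), (55.40904235839844, 57.573944091796875), 89.4876708984375)
rack 1048 z [0.0272 0.0324 0.065 ] ((736.1732788085938, 195.17616271972656), (60.94732666015625, 100.32173919677734), 2.4941060543060303)
-74.13946839390162
```

View pics/crop1.png

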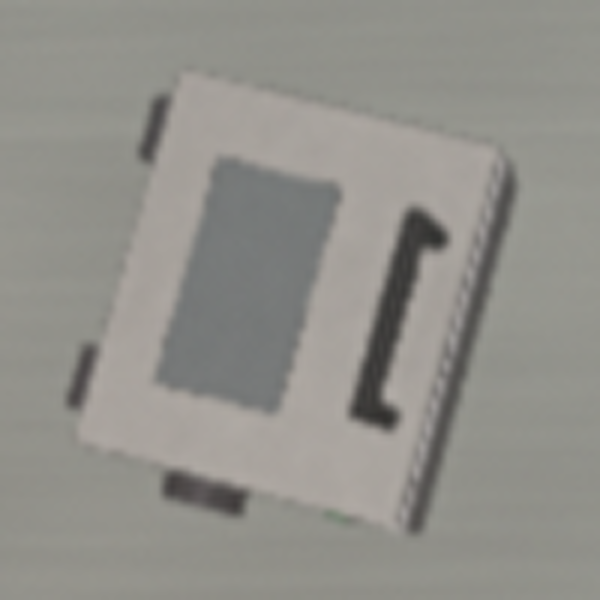

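View pics/crop2.png

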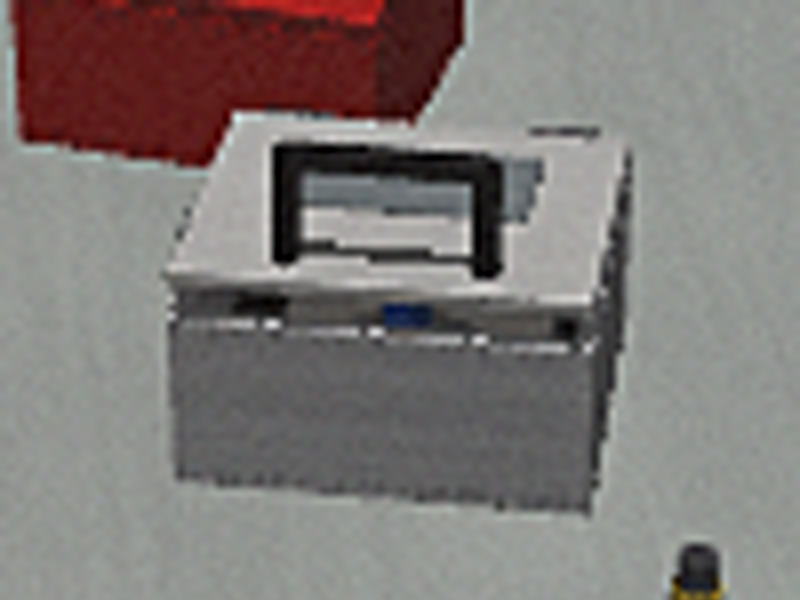

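The crop confirms it: the white housing sits slightly ajar (about 0.1 rad) with the hinge on the world +y side. Measured against the given sizes, the base is 120x191, the flap width 150 and the bar 79x12, so all fit. Moving to hover over the bar.

```bash
python3 -m crank '-1 .45 .3 .3 1;-1 .45 .3 .3 1;-1 .45 .5 .3 1;-1 .45 .65 0 1;-1 .45 .65 0 1;-1 .45 .65 0 1;-1 .45 .65 0 1;-1 .45 .65 0 1;-1 .45 .65 0 1;-1 .45 .65 0 1;-1 .45 .65 0 1;-1 .45 .65 0 1' && python3 -m crank '-1 .16 .75 0 1;-1 .16 .75 0 1;-1 .16 .75 0 1;-1 .16 .75 0 1;-1 .16 .75 0 1;-1 .16 .75 0 1;-1 .16 .7 0 1;-1 .16 .7 0 1;-1 .16 .7 0 1;-1 .16 .65 0 1;-1 .16 .65 0 1;-1 .16 .65 0 1' && python3 -m crank '-1 .15 .6 0 1;-1 .15 .6 0 1;-1 .15 .6 0 1;-1 .15 .6 0 1;-1 .15 .6 0 1;-1 .15 .6 0 .7;-1 0 0 0 0;-1 0 0 0 0'
python3 - <<'E'
from h import *
s,a,M=tool();print(s["tcp_pos"],a,s["time"],s["joint_positions"].round(2),s["wrist_force"])
E
```

```text
time: 2.0
tcp_pos: [0.3943, -0.346, 0.275]
tool_rot: [0.0, 0.787, 0.616, -0.0]
wrist_force: [0.4, -0.4, 0.0]
grip_width: 0.088
time: 3.0
tcp_pos: [0.4706, -0.0041, 0.275]
tool_rot: [0.0, 0.374, 0.927, -0.0]
wrist_force: [0.7, -0.3, 0.5]
grip_width: 0.0873
time: 3.67
tcp_pos: [0.5063, 0.1399, 0.2747]
tool_rot: [-0.0, 0.135, 0.991, 0.0]
wrist_force: [0.2, -0.8, -0.0]
grip_width: 0.0883
[0.50630827 0.13990759 0.27469492] 74.45793668035594 3.6667 [ 0.31  0.4  -0.84  1.79  0.33  1.1   0.65] [ 2.01675781e-01 -8.48519398e-01 -2.43074198e-04]
```

Run:
```python
from h import *
r=capture("wrist");P=cloud(r);cv2.imwrite("pics/w1.png",r["image"])
print(r["cam_to_world"].round(3).tolist())
print([(round(d["p"],2),[round(x) for x in d["bbox"]]) for d in spotter.look_for("flap_bar","wrist")])
Q=P.reshape(-1,3);im=r["image"].reshape(-1,3).max(1)
m=(Q[:,2]>0.12)&(Q[:,2]<0.16)&(im<90)&(np.abs(Q[:,0]-.513)<.07)&(np.abs(Q[:,1]-.154)<.06)
B=Q[m];print(len(B),np.percentile(B[:,2],[2,10,50,90,98]).round(4),cv2.minAreaRect((B[:,:2]*1000).astype(np.float32)))
m=(Q[:,2]>0.06)&(Q[:,2]<0.105)&(im>110)&(np.abs(Q[:,0]-.52)<.12)&(np.abs(Q[:,1]-.19)<.12)
B=Q[m];A=np.c_[B[:,:2],np.ones(len(B))];c=np.linalg.lstsq(A,B[:,2],rcond=None)[0];print(c,np.std(A@c-B[:,2]))
```

```text
[[0.268, -0.92, -0.287, 0.432], [0.963, 0.257, 0.079, 0.16], [0.001, -0.297, 0.955, 0.421], [0.0, 0.0, 0.0, 1.0]]
[(0.75, [303, 0, 435, 48])]
654 [0.1265 0.131  0.1335 0.1347 0.1353] ((511.7701110839844, 155.3839111328125), (10.27728271484375, 77.30817413330078), 74.27522277832031)
[-0.01572448 -0.08792949  0.11039905] 0.0021887290924412686
```

View pics/w1.png

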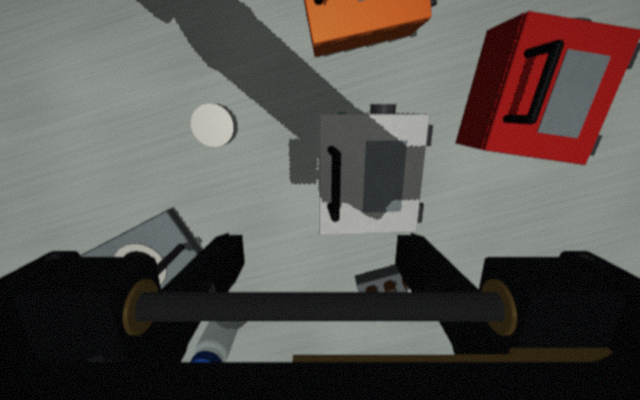

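The wrist view shows the bar at px (335,183). It agrees with the top view: centre (0.512, 0.155, 0.130), flap about 0.1 rad. Descending.

```bash
python3 -m crank '-1 .15 .38 0 0;-1 0 0 -.6 0;-1 0 0 -.6 0;-1 0 0 -.6 0;-1 0 0 -.6 0;-1 0 0 -.6 0;-1 0 0 -.6 0;-1 0 0 -.5 0;-1 0 0 0 0;-1 0 0 0 0' && python3 -m crank '1 0 0 0 0;1 0 0 0 0;1 0 0 0 0;1 0 0 0 0;1 0 0 0 0;1 0 0 0 0;1 0 0 0 0;1 0 0 0 0' 12
```

```text
time: 4.6
tcp_pos: [0.512, 0.1525, 0.1105]
tool_rot: [-0.001, 0.137, 0.991, -0.001]
wrist_force: [0.6, 0.1, 1.0]
grip_width: 0.0882
time: 5.27
tcp_pos: [0.5124, 0.154, 0.1108]
tool_rot: [0.0, 0.136, 0.991, -0.0]
wrist_force: [0.3, -0.5, 0.3]
grip_width: 0.0371
```

```bash
python3 -m crank '1 0 0 0 0;1 0 0 0 0;1 0 0 0 0;1 0 0 0 0;1 0 0 0 0;1 0 0 0 0;1 0 0 0 0;1 0 0 0 0' 12
python3 - <<'E'
import numpy as np
# waypoints of bar relative to theta0=0.1, in units of 40mm; y-dir of housing at 74.35deg
t=np.linspace(0.1,1.72,19);a=np.radians(74.35)
y=-(116*np.cos(t)-48*np.sin(t));z=116*np.sin(t)+48*np.cos(t)
for i in range(1,19):
    dy=y[i]-y[i-1];dz=z[i]-z[i-1]
    print(round(t[i],2),(dy*np.cos(a)/40).round(2),(dy*np.sin(a)/40).round(2),(dz/40).round(2), round((y[i]-y[0])*np.cos(a),1),round((y[i]-y[0])*np.sin(a),1),round(z[i]-z[0],1))
E
```

```text
time: 5.93
tcp_pos: [0.513, 0.1559, 0.1109]
tool_rot: [0.001, 0.136, 0.991, 0.002]
wrist_force: [2.3, 4.6, -4.4]
grip_width: 0.0091
0.19 0.04 0.14 0.24 1.6 5.6 9.7
0.28 0.04 0.16 0.23 3.3 12.0 18.8
0.37 0.05 0.18 0.21 5.4 19.1 27.4
0.46 0.06 0.2 0.2 7.6 27.0 35.2
0.55 0.06 0.21 0.18 9.9 35.5 42.2
0.64 0.06 0.23 0.16 12.5 44.5 48.4
0.73 0.07 0.24 0.13 15.2 54.1 53.8
0.82 0.07 0.25 0.11 18.0 64.1 58.2
0.91 0.07 0.26 0.09 20.9 74.5 61.7
1.0 0.07 0.27 0.06 23.8 85.1 64.2
1.09 0.08 0.27 0.04 26.9 95.8 65.7
1.18 0.08 0.27 0.01 29.9 106.7 66.2
1.27 0.08 0.27 -0.01 32.9 117.6 65.7
1.36 0.08 0.27 -0.04 36.0 128.4 64.1
1.45 0.07 0.26 -0.06 38.9 139.0 61.6
1.54 0.07 0.26 -0.09 41.8 149.3 58.1
1.63 0.07 0.25 -0.11 44.6 159.3 53.6
1.72 0.07 0.24 -0.13 47.3 168.8 48.2
```

```bash
python3 -m crank '1 .04 .14 .24 0;1 .04 .16 .23 0;1 .05 .18 .21 0;1 0 0 0 0'; python3 -m crank '1 .06 .2 .2 0;1 .06 .21 .18 0;1 .06 .23 .16 0;1 0 0 0 0'
```

```text
time: 6.27
tcp_pos: [0.5188, 0.177, 0.1392]
tool_rot: [0.001, 0.135, 0.991, 0.003]
wrist_force: [4.0, 5.9, -6.4]
grip_width: 0.009
time: 6.6
tcp_pos: [0.5255, 0.2014, 0.16]
tool_rot: [0.001, 0.135, 0.991, 0.002]
wrist_force: [2.8, 3.3, -6.4]
grip_width: 0.009
```

Tracking the arc well, with low forces.

```bash
python3 -m crank '1 .07 .24 .13 0;1 .07 .25 .11 0;1 .07 .26 .09 0;1 .07 .27 .06 0;1 .08 .27 .04 0;1 .08 .27 .01 0;1 0 0 0 0'; python3 -m crank '1 .08 .27 -.01 0;1 .08 .27 -.04 0;1 .07 .26 -.06 0;1 .07 .26 -.09 0;1 .07 .25 -.11 0;1 0 0 0 0;1 0 0 0 0'
python3 - <<'E'
from h import *
s,a,M=tool();print(s["joint_positions"].round(2),a)
cv2.imwrite("pics/s2.png",capture("side")["image"][100:260,180:440].repeat(3,0).repeat(3,1))
E
```

```text
time: 7.18
tcp_pos: [0.5432, 0.2644, 0.1776]
tool_rot: [0.001, 0.135, 0.991, 0.002]
wrist_force: [1.6, 0.6, -0.6]
grip_width: 0.009
time: 7.77
tcp_pos: [0.5571, 0.3143, 0.1638]
tool_rot: [-0.0, 0.136, 0.991, 0.0]
wrist_force: [0.5, -0.6, -5.5]
grip_width: 0.0086
[-0.11  0.71 -0.71  1.6   0.52  1.03  0.32] 74.39718392190302
```

View pics/s2.png

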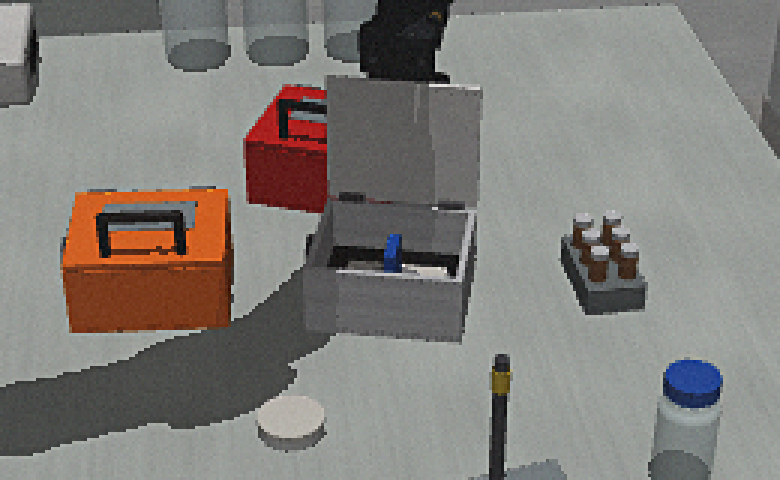

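The flap is open to about 1.63 rad and the blue fin is visible in the well. One more nudge towards the stop, then a small release (the flap sits close beside the finger) and straight up.

```bash
python3 -m crank '1 .07 .24 -.13 0;1 .02 .06 -.03 0;1 0 0 0 0;1 0 0 0 0'; python3 -m crank '.4 0 0 0 0;.4 0 0 0 0;.4 0 0 0 0;.4 0 0 0 0;.4 0 0 0 0;.4 0 0 0 0;.4 0 0 .15 0;.4 0 0 .3 0;.4 0 0 .5 0;.4 0 0 .5 0;.4 0 0 .5 0;.4 0 0 .5 0'
```

```text
time: 8.15
tcp_pos: [0.5603, 0.325, 0.1579]
tool_rot: [-0.001, 0.136, 0.991, -0.0]
wrist_force: [-2.2, -1.7, -6.4]
grip_width: 0.0086
time: 9.15
tcp_pos: [0.5608, 0.3258, 0.2586]
tool_rot: [0.0, 0.136, 0.991, 0.0]
wrist_force: [-0.2, 0.1, 0.2]
grip_width: 0.0264
```

```bash
python3 -m crank '.1 -.05 -.1 .3 0;.1 -.05 -.2 .2 0;.1 -.05 -.25 0 -1;.1 -.05 -.25 0 -1;.1 -.05 -.2 0 -1;.1 -.05 -.2 0 -1;.1 -.05 -.2 0 -1;.1 -.05 -.2 0 -1;.1 -.05 -.2 0 -1;.1 -.05 -.2 0 -1;.1 -.05 -.2 0 -1;.1 -.05 -.2 0 -1' && python3 -m crank '.1 -.05 -.2 0 -1;.1 -.05 -.2 0 -1;.1 -.05 -.2 0 -1;.1 -.05 -.2 0 -1;.1 -.05 -.2 0 -1;.1 -.05 0 0 -1;.1 0 0 0 -1;.1 0 0 0 -1;.1 0 0 0 0;.1 0 0 0 0'
python3 - <<'E'
from h import *
s,a,M=tool();print(s["tcp_pos"],s["joint_positions"].round(2),a)
for c in ["side","top","wrist"]:
    r=capture(c);cv2.imwrite(f"pics/{c}3.png",r["image"]);np.savez(f"{c}3.npz",P=cloud(r),im=r["image"])
    print(c,[(round(d["p"],2),[round(x) for x in d["bbox"]]) for d in spotter.look_for("filter_plate",c)])
    print(c,[(round(d["p"],2),[round(x) for x in d["bbox"]]) for d in spotter.look_for("plate_grip",c)])
E
```

```text
time: 10.15
tcp_pos: [0.5362, 0.2281, 0.276]
tool_rot: [-0.0, 0.544, 0.839, -0.001]
wrist_force: [-0.1, -0.1, -0.6]
grip_width: 0.0395
time: 10.98
tcp_pos: [0.5244, 0.1889, 0.2762]
tool_rot: [0.0, 0.796, 0.605, -0.0]
wrist_force: [0.8, 0.8, -0.5]
grip_width: 0.0397
[0.52442518 0.18892842 0.27616978] [-0.07  0.38 -0.46  1.73  0.19  1.08 -0.86] -15.515352487495397
side [(0.53, [296, 179, 327, 190])]
side [(0.6, [297, 178, 329, 192])]
top [(0.61, [268, 177, 283, 199]), (0.44, [383, 139, 486, 201])]
top [(0.6, [269, 177, 286, 201])]
wrist [(0.95, [283, 130, 354, 186])]
wrist [(0.65, [284, 131, 353, 184])]
```

View pics/wrist3.png

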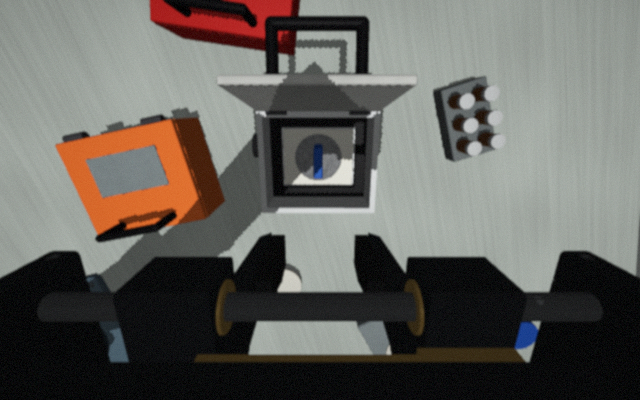

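View pics/top3.png

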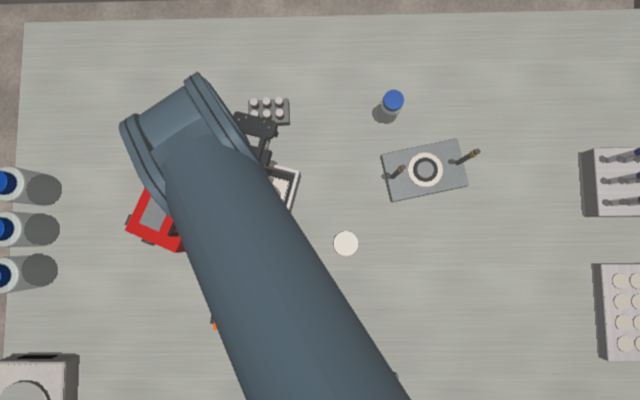

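View pics/side3.png

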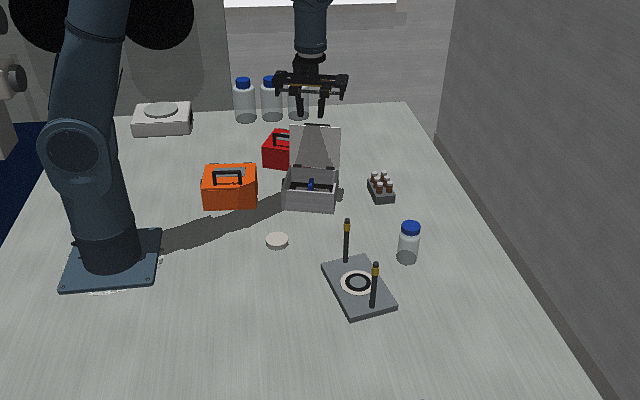

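Run:
```python
from h import *
for n in ["wrist","side"]:
    d=np.load(n+"3.npz");P=d["P"];im=d["im"].astype(int)
    b=(im[...,0]-im[...,2]>40)&(im[...,0]-im[...,1]>25)
    d2=np.hypot(P[...,0]-.525,P[...,1]-.198)
    m=b&(d2<.05)&(P[...,2]<.08)
    B=P[m];print(n,len(B),np.percentile(B[:,2],[5,50,95]).round(3),cv2.minAreaRect((B[:,:2]*1000).astype(np.float32)))
    T=B[B[:,2]>.055];print(len(T),T.mean(0).round(4),cv2.minAreaRect((T[:,:2]*1000).astype(np.float32)) if len(T)>3 else 0)
P=np.load("wrist3.npz")["P"]
# rim of housing
m=(np.abs(P[...,2]-.071)<.006)&(np.hypot(P[...,0]-.525,P[...,1]-.198)<.11)
R=P[m];print("rim",len(R),cv2.minAreaRect((R[:,:2]*1000).astype(np.float32)))
m=(np.abs(P[...,2]-.014)<.008)&(np.hypot(P[...,0]-.525,P[...,1]-.198)<.06)
R=P[m];print("plate",len(R),np.median(R[:,2]),cv2.minAreaRect((R[:,:2]*1000).astype(np.float32)))
```

```text
wrist 269 [0.052 0.063 0.064] ((525.4779663085938, 199.7448272705078), (39.203346252441406, 10.533827781677246), 74.06163024902344)
254 [0.525  0.1996 0.0631] ((525.4779663085938, 199.7448272705078), (39.203346252441406, 10.533827781677246), 74.06163024902344)
side 42 [0.047 0.062 0.067] ((522.7597045898438, 197.41485595703125), (39.9979248046875, 9.247123718261719), 76.85693359375)
31 [0.5225 0.1934 0.0627] ((522.8339233398438, 197.3975372314453), (39.9979248046875, 9.094721794128418), 76.85693359375)
rim 2676 ((524.9224853515625, 198.8850555419922), (131.3917236328125, 150.44528198242188), 74.37336730957031)
plate 4995 0.015741674042299758 ((524.7293090820312, 197.85911560058594), (114.63128662109375, 119.03242492675781), 74.38607788085938)
```

Run:
```python
from h import *
a=np.radians(74.35);yd=np.array([np.cos(a),np.sin(a)]);xd=np.array([np.sin(a),-np.cos(a)])
c=np.array([.5244,.1889])
for n in ["top","side"]:
    P=np.load(n+"3.npz")["P"].reshape(-1,3);P=P[np.isfinite(P[:,0])]
    y=(P[:,:2]-c)@yd;x=(P[:,:2]-c)@xd;z=P[:,2]-.2762
    for z0 in np.arange(-.02,.6,.04):
        m=(z>z0)&(z<z0+.04)&(np.abs(y)<.3)&(np.abs(x)<.15)
        if m.sum()>5: print(n,round(z0,2),m.sum(),"y",np.percentile(y[m],[1,99]).round(3),"x",np.percentile(x[m],[1,99]).round(3))
im=np.load("side3.npz")["im"];cv2.imwrite("pics/sc.png",cv2.resize(im[0:220,240:400],(582,800))[:600])
im=np.load("wrist3.npz")["im"]
```

```text
top 0.06 283 y [-0.035 -0.   ] x [0.028 0.089]
top 0.1 857 y [-0.034  0.031] x [0.035 0.094]
top 0.3 113 y [-0.084  0.003] x [-0.014  0.058]
top 0.34 3831 y [-0.084  0.048] x [-0.029  0.051]
top 0.38 9759 y [-0.131  0.016] x [-0.092  0.022]
top 0.42 12459 y [-0.191 -0.058] x [-0.14  -0.046]
top 0.46 14442 y [-0.215 -0.115] x [-0.148 -0.094]
side -0.02 70 y [-0.015  0.009] x [-0.035  0.032]
side 0.02 192 y [-0.015  0.011] x [-0.038  0.036]
side 0.06 636 y [-0.038  0.022] x [-0.089  0.088]
side 0.1 966 y [-0.036  0.031] x [-0.092  0.091]
side 0.14 409 y [-0.039  0.007] x [-0.04   0.035]
side 0.18 523 y [-0.042 -0.002] x [-0.038  0.038]
side 0.22 540 y [-0.041 -0.005] x [-0.034  0.036]
side 0.26 580 y [-0.05   0.003] x [-0.039  0.047]
side 0.3 80 y [-0.066 -0.02 ] x [-0.008  0.044]
```

View pics/sc.png

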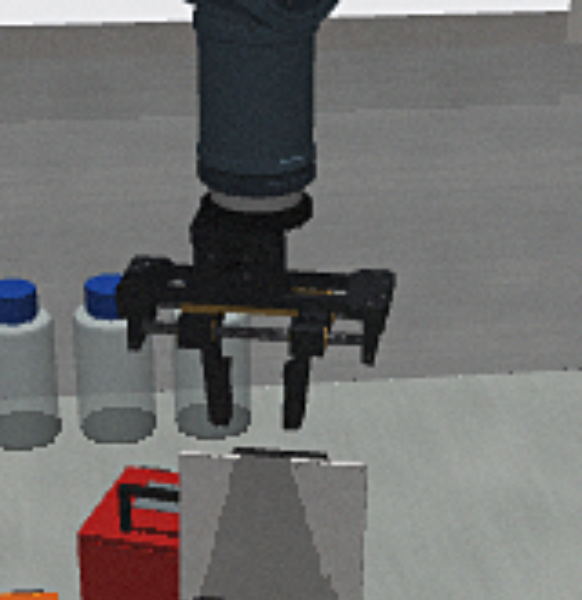

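The wrist view shows the fin at px (318,158), centre about (0.525, 0.199). Its top is at 63 mm, as it must be, and its yaw matches the housing. The gripper's visible half-width of 42 mm clears the leaning flap. Descending in two stages, watching the force.

```bash
python3 -m crank '.1 0.02 .25 0 0;.1 0 0 -.6 0;.1 0 0 -.6 0;.1 0 0 -.6 0;.1 0 0 -.6 0;.1 0 0 -.6 0;.1 0 0 -.6 0;.1 0 0 -.6 0;.1 0 0 -.6 0;.1 0 0 -.3 0;.1 0 0 0 0;.1 0 0 0 0';python3 - <<'E'
from h import *
s,a,M=tool();print(s["tcp_pos"],s["joint_positions"].round(2),a)
r=capture("side");cv2.imwrite("pics/s4.png",cv2.resize(r["image"][20:220,240:400],(640,800))[200:])
E
```

```text
time: 12.43
tcp_pos: [0.5256, 0.2002, 0.0724]
tool_rot: [-0.0, 0.797, 0.605, -0.0]
wrist_force: [0.1, 0.0, -0.2]
grip_width: 0.0393
[0.52559153 0.20021623 0.07242805] [-0.16  0.65 -0.37  1.86  0.35  0.69 -1.01] -15.605138723536761
```

View pics/s4.png

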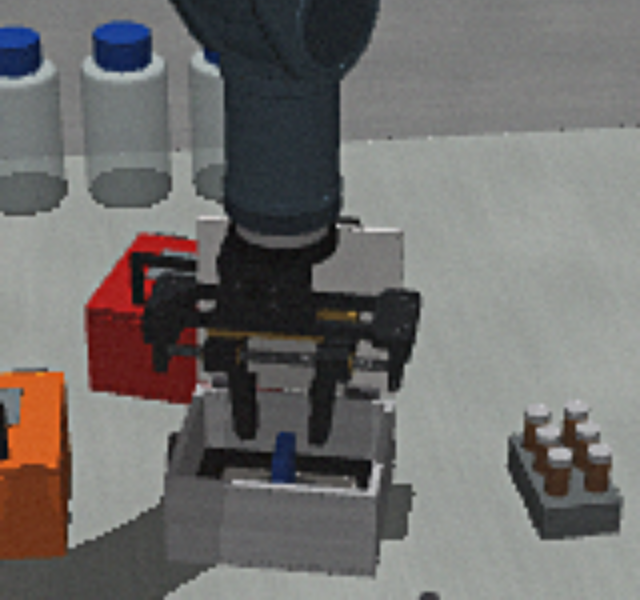

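The fin (px 284,455) is centred between the fingers, with no contact. Going down the last 44 mm slowly.

```bash
python3 -m crank '.1 0 0 -.25 0;.1 0 0 -.2 0;.1 0 0 -.15 0;.1 0 0 0 0' && python3 -m crank '.1 0 0 -.15 0;.1 0 0 -.15 0;.1 0 0 -.1 0;.1 0 0 -.1 0;.1 0 0 0 0'
```

```text
time: 12.82
tcp_pos: [0.5249, 0.1991, 0.0471]
tool_rot: [-0.0, 0.797, 0.604, -0.001]
wrist_force: [1.3, -0.7, -0.2]
grip_width: 0.0394
time: 13.23
tcp_pos: [0.5251, 0.1993, 0.0274]
tool_rot: [-0.0, 0.797, 0.604, -0.001]
wrist_force: [0.3, 0.8, 0.3]
grip_width: 0.0398
```

```bash
python3 -m crank '1 0 0 0 0;1 0 0 0 0;1 0 0 0 0;1 0 0 0 0;1 0 0 0 0;1 0 0 0 0;1 0 0 0 0;1 0 0 0 0;1 0 0 0 0;1 0 0 0 0' 30; python3 -m crank '1 0 0 .1 0;1 0 0 .15 0;1 0 0 .2 0;1 0 0 .2 0;1 0 0 0 0'
```

```text
time: 14.07
tcp_pos: [0.5258, 0.1996, 0.0285]
tool_rot: [0.0, 0.797, 0.604, 0.0]
wrist_force: [-1.9, 0.7, 3.6]
grip_width: 0.0117
time: 14.48
tcp_pos: [0.5268, 0.2001, 0.0562]
tool_rot: [0.0, 0.797, 0.604, 0.001]
wrist_force: [-0.4, 0.3, -1.2]
grip_width: 0.0116
```

```bash
python3 -m crank '1 0 0 .3 0;1 0 0 .4 0;1 0 0 .4 0;1 0 0 .4 0;1 0 0 .4 0;1 0 0 .4 0;1 0 0 .4 0;1 0 0 .4 0;1 0 0 .4 0;1 0 0 .3 0;1 0 0 0 0;1 0 0 0 0'
python3 - <<'E'
from h import *
s,a,M=tool();print(s["tcp_pos"],s["joint_positions"].round(2),a)
r=capture("side");cv2.imwrite("pics/s5.png",cv2.resize(r["image"][20:220,240:400],(640,800))[100:700])
E
```

```text
time: 15.48
tcp_pos: [0.5258, 0.1996, 0.2068]
tool_rot: [0.0, 0.797, 0.604, 0.0]
wrist_force: [0.0, -0.3, -1.7]
grip_width: 0.0118
[0.52577099 0.19955989 0.20676346] [-0.1   0.46 -0.45  1.78  0.24  0.95 -0.92] -15.641991561662467
```

View pics/s5.png

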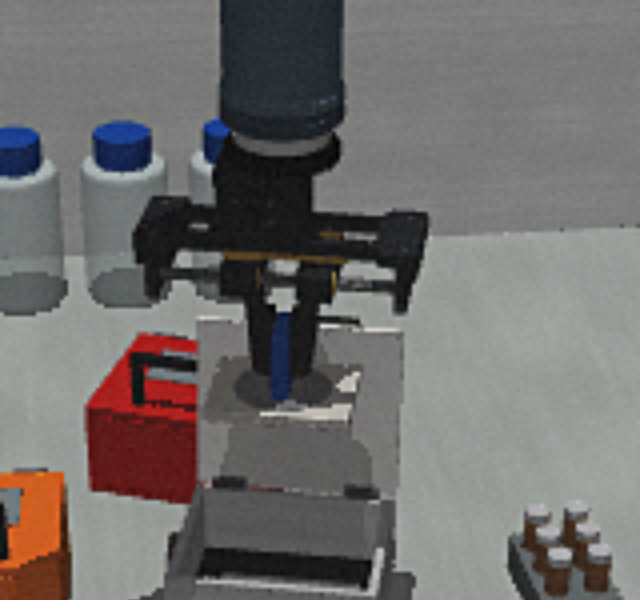

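The plate is out and level (px 282,390), and the flap is still open. Carrying it over.

```bash
python3 -m crank '1 .05 -.2 0 0;1 .05 -.35 0 .2;1 .08 -.5 0 .4;1 .08 -.5 0 .4;1 .08 -.5 0 .4;1 .08 -.5 0 .4;1 .08 -.5 0 .4;1 .08 -.5 0 .4;1 .08 -.5 0 .4;1 .08 -.5 0 .4;1 .08 -.5 0 .4;1 .08 -.5 0 .4' && python3 -m crank '1 .08 -.5 0 .4;1 .08 -.5 0 .4;1 .08 -.5 0 .4;1 .08 -.5 0 .02;1 .08 -.5 0 0;1 .08 -.5 0 0;1 .08 -.5 0 0;1 .08 -.35 0 0;1 .03 -.2 0 0;1 0 0 0 0;1 0 0 0 0'
python3 - <<'E'
from h import *
s,a,M=tool();print(s["tcp_pos"],s["joint_positions"].round(2),a)
E
```

```text
time: 16.53
tcp_pos: [0.5609, -0.0243, 0.2052]
tool_rot: [-0.001, 0.673, 0.74, -0.001]
wrist_force: [-0.2, 0.6, -1.2]
grip_width: 0.0114
time: 17.45
tcp_pos: [0.5882, -0.1838, 0.2058]
tool_rot: [-0.001, 0.633, 0.774, 0.0]
wrist_force: [-0.2, 1.0, -1.1]
grip_width: 0.0117
[ 0.58816463 -0.18377118  0.20581367] [ 0.55  0.56 -0.45  1.64  0.28  1.01  0.21] 11.468971578410043
```

```bash
python3 -m crank '1 0 0 -.3 0;1 0 0 -.4 0;1 0 0 -.35 0;1 0 0 -.2 0;1 0 0 0 0;1 0 0 0 0'
python3 - <<'E'
from h import *
s,a,M=tool();print(s["tcp_pos"],a,s["joint_velocities"].round(3))
for c in ["side","top","wrist"]:
    r=capture(c);cv2.imwrite(f"pics/{c}6.png",r["image"]);np.savez(f"{c}6.npz",P=cloud(r),im=r["image"])
im=np.load("side6.npz")["im"];cv2.imwrite("pics/sc6.png",cv2.resize(im[150:340,260:460],(632,600)))
E
```

```text
time: 17.95
tcp_pos: [0.5883, -0.1835, 0.1559]
tool_rot: [-0.001, 0.632, 0.775, -0.0]
wrist_force: [1.1, -0.0, -0.6]
grip_width: 0.012
[ 0.58825084 -0.18351923  0.15592978] 11.530874093666718 [ 0.009 -0.016 -0.003 -0.021 -0.     0.002  0.003]
```

View pics/sc6.png

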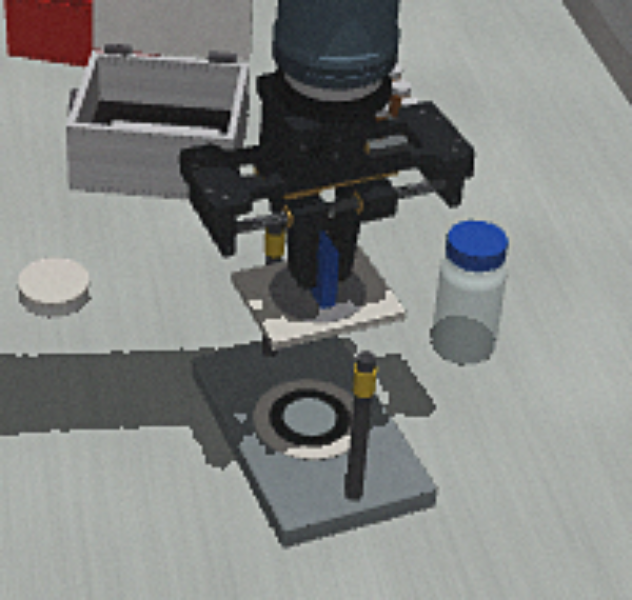

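View pics/wrist6.png

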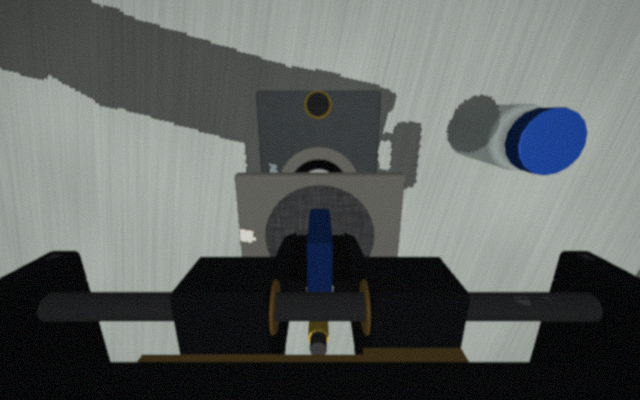

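View pics/top6.png

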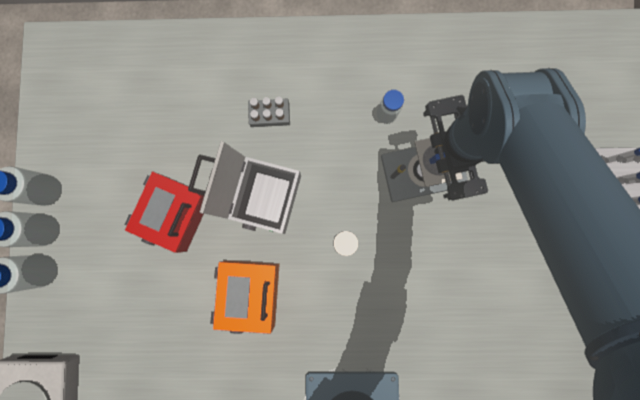

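Run:
```python
from h import *
a=np.radians(11.52);xd=np.array([np.cos(a),np.sin(a)]);yd=np.array([-np.sin(a),np.cos(a)])
s,_,_=tool();c=np.array([.5885,-.185]);print("tcp in station xy", (s["tcp_pos"][:2]-c)@xd,(s["tcp_pos"][:2]-c)@yd)
for n in ["side","wrist","top"]:
    d=np.load(n+"6.npz");P=d["P"].reshape(-1,3);im=d["im"].reshape(-1,3).astype(int)
    ok=np.isfinite(P[:,0]);P=P[ok];im=im[ok]
    x=(P[:,:2]-c)@xd;y=(P[:,:2]-c)@yd;z=P[:,2]
    grey=(im.max(1)-im.min(1)<40)
    def st(m,t):
        if m.sum()>20:
            print(n,t,m.sum(),"x",np.percentile(x[m],[.5,99.5]).round(4),"y",np.percentile(y[m],[.5,99.5]).round(4),"z",np.percentile(z[m],[5,50,95]).round(4))
            r=cv2.minAreaRect((np.c_[x,y][m]*1000).astype(np.float32));print("   rect",[np.round(q,1) for q in r])
    m=(abs(x)<.075)&(abs(y)<.06)&(z>.128)&(z<.158)&grey&(im.max(1)>70);st(m,"plate")
    if m.sum()>50:
        A=np.c_[x[m],y[m],np.ones(m.sum())];k=np.linalg.lstsq(A,z[m],rcond=None)[0];print("   plane",k.round(4))
    m=(abs(x)<.09)&(abs(y)<.12)&(z>.013)&(z<.028);st(m,"base")
    st((abs(x)<.03)&(abs(y-.08)<.025)&(z>.05)&(z<.16),"post+")
    st((abs(x)<.03)&(abs(y+.08)<.025)&(z>.05)&(z<.16),"post-")
    blue=(im[:,0]-im[:,2]>40)&(im[:,0]-im[:,1]>25)
    st(blue&(abs(x)<.04)&(abs(y)<.04)&(z>.13),"fin")
    yel=(im[:,2]-im[:,0]>60)&(abs(x)<.03)&(abs(abs(y)-.08)<.02);st(yel,"band")
```

```text
tcp in station xy 0.0007358605293425921 0.0006085703681070283
side plate 672 x [-0.0521  0.0479] y [-0.0393  0.0426] z [0.1382 0.1436 0.1462]
   rect [array([-1.6,  2.6]), array([ 85.1, 101.5]), np.float64(89.6)]
   plane [0.0011 0.0197 0.1434]
side base 2743 x [-0.0625  0.0561] y [-0.0949  0.0933] z [0.0177 0.0218 0.0253]
   rect [array([-3. ,  1.3]), array([121.7, 195.1]), np.float64(0.2)]
side post+ 68 x [-0.01    0.0038] y [0.0721 0.0857] z [0.1173 0.1339 0.1488]
   rect [array([-4.1, 77.7]), array([12.7, 13.9]), np.float64(53.8)]
side post- 225 x [-0.0099  0.0042] y [-0.0872 -0.073 ] z [0.0563 0.1105 0.1521]
   rect [array([ -2.7, -80.8]), array([14.5, 13.9]), np.float64(64.1)]
side fin 122 x [-0.0084  0.004 ] y [-0.0204  0.0063] z [0.149  0.1747 0.193 ]
   rect [array([-2.4, -5.8]), array([12.7, 29.4]), np.float64(2.8)]
side band 94 x [-0.0109  0.004 ] y [-0.0878  0.0818] z [0.1231 0.1326 0.1423]
   rect [array([-2.9, -3.2]), array([170.4,  15.8]), np.float64(89.5)]
wrist plate 7119 x [-0.0495  0.0495] y [-0.0112  0.0411] z [0.1422 0.1436 0.1446]
   rect [array([-0.2, 14.5]), a
[... 593 characters left out ...]
1 0.1923]
   rect [array([-0.2,  8.9]), array([25.2, 11.4]), np.float64(89.0)]
wrist band 66 x [-0.0084  0.006 ] y [-0.083  0.026] z [0.1387 0.1401 0.1419]
   rect [array([-4.2, -5. ]), array([ 14.5, 156.2]), np.float64(2.3)]
top plate 844 x [-0.0491  0.0502] y [-0.0371  0.0415] z [0.1409 0.1439 0.1465]
   rect [array([0.8, 1.6]), array([100. ,  80.1]), np.float64(0.2)]
   plane [ 0.0016 -0.0146  0.1441]
top base 1870 x [-0.0598  0.0592] y [-0.0911  0.0946] z [0.0177 0.021  0.0244]
   rect [array([0. , 0.2]), array([189.6, 120.3]), np.float64(89.9)]
top post+ 87 x [-0.0073  0.0057] y [0.0747 0.0871] z [0.0639 0.1377 0.1522]
   rect [array([-0.6, 81.2]), array([12.3, 13. ]), np.float64(80.3)]
```

Yaw agrees within 0.3° and the plate is level within 1° (wrist and top plane fits: 0.0017, -0.014). The plate sits about +0.7 mm in x and +1.3 mm in y off centre, and 8.7 mm too high. Trimming that out.

```bash
python3 -m crank '1 -.01 -.035 -.1 0;1 0 0 -.12 0;1 0 0 0 0;1 0 0 0 0;1 0 0 0 0;1 0 0 0 0;1 0 0 0 0;1 0 0 0 0'
python3 - <<'E'
from h import *
a=np.radians(11.52);xd=np.array([np.cos(a),np.sin(a)]);yd=np.array([-np.sin(a),np.cos(a)]);c=np.array([.5885,-.185])
s,an,_=tool();print(s["tcp_pos"],an,s["grip_width"],abs(s["joint_velocities"]).max())
for n in ["side","wrist","top"]:
    r=capture(n);cv2.imwrite(f"pics/{n}7.png",r["image"]);P=cloud(r).reshape(-1,3);im=r["image"].reshape(-1,3).astype(int)
    ok=np.isfinite(P[:,0]);P=P[ok];im=im[ok];x=(P[:,:2]-c)@xd;y=(P[:,:2]-c)@yd;z=P[:,2]
    m=(abs(x)<.075)&(abs(y)<.06)&(z>.122)&(z<.148)&(im.max(1)-im.min(1)<40)&(im.max(1)>70)
    print(n,np.median(z[m]),cv2.minAreaRect((np.c_[x,y][m]*1000).astype(np.float32)),np.percentile(y[m],[.5,99.5]))
E
```

```text
time: 18.77
tcp_pos: [0.5881, -0.1859, 0.1477]
tool_rot: [0.0, 0.633, 0.774, 0.0]
wrist_force: [0.7, -0.2, -1.4]
grip_width: 0.0119
[ 0.58814056 -0.18585946  0.14765285] 11.46386430726879 0.011861252962155969 0.0014864659330933673
side 0.1353762385840584 ((-2.4373207092285156, -1.0252838134765625), (83.77754974365234, 102.14618682861328), 88.94746398925781) [-0.04122616  0.03982266]
wrist 0.13417795059387022 ((-1.5228462219238281, 12.984504699707031), (53.440452575683594, 100.6764907836914), 89.92788696289062) [-0.01282541  0.0394943 ]
top 0.13475364090573105 ((-0.28276824951171875, -0.5380973815917969), (80.60408782958984, 100.04576873779297), 89.9912109375) [-0.03829504  0.03966885]
```

View pics/side7.png

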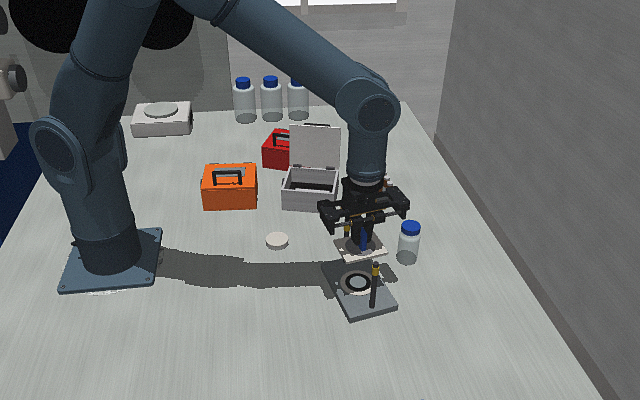

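The side view shows the plate (px 362,247) held between the posts at band height, with the flap open (315,145) and the bottle, dish and rack in place. All within about 1 mm. Handing in.

Run:
```python
from station import job,env
print(job.sign_off(), env.observe()["time"])
```

```text
the job is handed in; nothing more can be done
the job is handed in; nothing more can be done
```

The job is done and handed in at about 19 s of the 58 s allowed, with the plate still held still at the inspection station.

I gripped the white housing's flap bar and swung the flap to about 1.73 rad, close to its end stop, where it has stayed open. I then drew the plate straight up by its blue fin and carried it level to between the posts.

| Last check | Result |
|---|---|
| Plate centre over the window | within about 1 mm (wrist and top cameras, relative to the station) |
| Height of the plate's middle | about 130 mm |
| Long sides square to the post line | within about 0.3° by the wrist and top views |
| Level | within 1° by the wrist and top plane fits, before the last 9 mm trim |
| Grip and motion | fin held at 11.9 mm opening, arm at rest |
| Forces | 9 N or less in every reading |
| Bottle, dish, vial rack | in place in the last side view; I never touched them |

One disagreement: the coarser side camera put the plate about 1–2 mm further off and 1° turned. It showed a similar offset for the station, and I trusted the top and wrist cameras instead.

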